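# Clamp a plaster mould in the casting station to the wrench's click

## Task

Load the closed plaster mould with the two blue bands flat into the green clamping station so that it holds the orange sensing pin down, without dropping it, and let go of it; then swing the yellow strap fully over it. Turn the blue-handled click wrench clockwise (seen from above) until the nut is tight and the wrench's joint gives, stop there without forcing the joint on to its end, and let the wrench go. Last, press the green button to report the station ready; leave the other things on the bench where they are.

Things in the scene. Friction and masses are not known exactly. Their poses are not given: they have to be found in the camera images.
- mould_center (a point): centre of the closed mould, a cream plaster block 120 x 56 x 64 mm (x long, y wide, z tall; about 0.5 kg) with two blue bands around it and a dark round pour hole in its top; it lies flat on the bench, 64 mm tall, this point 32 mm above its underside. Grip it across the 56 mm
- station: green steel base plate 200 x 270 x 16 mm, bolted down; origin on the bench under the centre of the nest. From there its x runs along the nest's length and its y across it; the plate reaches from y -195 to +75 mm, the stud column stands at y -120 mm
- nest (a point): centre of the nest's floor (top of the plate, 16 mm above the bench), x along the nest. Four round steel rails 12 mm high leave 4 mm play all round the mould, whose 120 mm must lie along x (either way round). The sensing pin stands here
- pin (a joint): orange sensing pin, 16 mm across, at the nest's centre: 0 = up (6 mm proud of the floor), 0.006 m = flush; spring of 1 N rising to 2.5 N, so the mould's weight holds it down
- stud (a point): on the vertical stud, at the height of the wrench (120 mm above the bench); the strap and the nut both turn about this axis. Sinks 4 mm as the nut is tightened
- strap (a joint): yellow clamp strap on the stud, a flat bar 32 mm wide reaching 161 mm from the axis, top 102 mm above the bench: 0 = swung away, along the station's +x; grows counter-clockwise seen from above to its stop at 1.571 = fully over the mould (along the station's +y), with its rubber foot over the mould's centre, 4 mm clear of its top until the nut is tightened. Stays where left; needs about 1 N at the knob
- strap_knob (a point): grip point on the red upright knob near the strap's end, 145 mm from the stud's axis, 130 mm above the bench: a cylinder 20 mm across from 102 to 150 mm above the bench
- nut (a joint): turn of the clamp nut with the wrench that sits on it: 0 = loose, grows clockwise seen from above; tight against its stop at 0.90 rad; it draws the strap down on the mould. Turns with about 2 N at the handle and stays where left. At 0 the wrench points to -70 degrees from the station's +x (so to the station's -y side), at 0.90 to about -122 degrees
- click (a joint): breakaway joint of the wrench, 36 mm from the stud's axis: 0 = handle straight (held by a preloaded spring); once the nut is tight, about 9 to 11 N at the grip makes it give and the handle kinks on clockwise: given from 0.08 rad on, forced above 0.32 rad, its hard end is 0.40 rad. Springs back to 0 when the handle is let go
- wrench_grip (a point): centre of the wrench's blue handle, a level bar 26 mm across and 95 mm long, 150 mm from the stud's axis and 120 mm above the bench, its x along the bar away from the stud, free space under it. It can be pushed sideways or straddled from above
- ready_top (a point): centre of the top of the green push button, 36 mm across, on the grey control box (100 x 130 x 50 mm); it is pressed straight down
- ready (a joint): green button's travel: 0 = up, 0.006 m = fully down (4 N); springs back
- half_mould: open half of another mould, plaster 120 x 85 x 45 mm with two round pockets; leave alone
- half_mould_2: another open half mould at the back, 120 x 85 x 45 mm; leave alone
- jug: aluminium jug 100 mm across, 130 mm tall, origin under its centre; leave alone
- bowl: blue bowl 160 mm across, 75 mm tall; leave alone
- cup: grey cast cup 76 mm across, 80 mm tall; leave alone
- brush: brush 180 mm long lying on the bench; leave alone
- mallet: hammer 220 mm long lying on the bench; leave alone
There are look-alikes about, which are no part of the job. What is shaped like the part that bears mould_center but pink or red is not meant.

How it is judged:
On the way, in this order (a step that is already met when the one before it is completed fails the run):
1. the mould lies flat in the nest, let go, and holds the sensing pin down (value of joint pin above 0.0045 m and horizontal distance between mould_center and nest below 0.01 m and angle between mould_center's own z axis and vertical below 0.06 rad and contact force between the fingers and mould below 0.5 N), for 0.2 s.
2. the strap is swung fully over the mould (value of joint strap above 1.45 rad), for 0.1 s.
3. the nut is tight and the wrench's joint has given (value of joint nut above 0.85 rad and value of joint click above 0.07 rad and value of joint strap above 1.45 rad), for 0.05 s.
4. the wrench is let go, its joint straight again, and the green button is pressed (value of joint click below 0.03 rad and value of joint ready above 0.004 m), for 0.02 s.
At the end, for the whole second after the job is handed in: The mould lies flat and at rest in the nest (centre within 10 mm of the nest's, tilt under 0.06 rad) with the pin down more than 4.5 mm; the strap is over it (above 1.45 rad), the nut tight (above 0.83 rad), the wrench's joint straight (below 0.03 rad), the button up again (below 2 mm) (value of joint pin above 0.0045 m and horizontal distance between mould_center and nest below 0.01 m and angle between mould_center's own z axis and vertical below 0.06 rad and linear speed of mould below 0.02 m/s and value of joint strap above 1.45 rad and value of joint nut above 0.83 rad and value of joint click below 0.03 rad and value of joint ready below 0.002 m); the robot touches nothing.
It fails at once if the wrench's joint is forced on beyond 0.32 rad (value of joint click above 0.32 rad).
It fails at once if the mould is dropped (falls free faster than 0.45 m/s, about 10 mm) (contact force between the fingers and mould below 0.2 N and linear speed of mould above 0.45 m/s).
It fails at once if a bystander is moved more than 30 mm (distance of any of half_mould, half_mould_2, jug, bowl, cup, brush, mallet from where it was at the start of the episode above 0.03 m).
It also fails if it takes over 72 s, if anything falls off the work surface, if the arm or the gripper's body presses on something with over 40 N, if the wrist force passes 120 N, or if a joint passes its speed limit or range.

## Robot

A 7-joint arm with a two-finger parallel gripper is mounted at the origin on the work surface. World frame = base frame: x ahead of the robot, y to its left, z up, the work surface at z = 0. Lengths are in m, angles in rad, forces in N, time in s.
With the tool pointing down it reaches from about 0.4 to 0.85 m from the base axis. Payload 10.4 kg.
Tool frame: the origin (TCP) lies on the mounting face of the last link; the fingertips stand 173 mm ahead of it and the grasp point (between the pads) lies 155 mm ahead of it (manip.tip_extent is the distance from the TCP to the fingertips, in m); z points along the fingers, y is the line along which they close (so a half turn about z gives the same grasp; the last joint's range is limited). The gripper opens to 85 mm and grips with 20 to 120 N. Pads are 22 mm wide; open, the fingers measure 114 mm over their backs; the gripper's body (76 mm by 85 mm) begins 54 mm behind the grasp point. The pads swing forward as they close: fully open they stand 13 mm farther back than shut.
Start: joints at [-1.128, 0.332, -0.065, 1.46, 0.022, 1.35, -0.088], TCP at [0.281, 0.558, 0.405] pointing down, gripper open.
Joint ranges: [-2.6, 2.6], [-0.5, 2.12], [-1.47, 1.34], [0.16, 2.42], [-1.27, 4.41], [0.06, 2.06], [-2.6, 2.6]. Speed limits (rad/s): [2.22, 2.22, 2.79, 2.79, 3.14, 3.14, 3.14].

## Interface

Orientations are given as a unit quaternion [x, y, z, w].
In Python, from workcell import manip gives the robot as it stands.
- The arm moves only by the tool move_arm, never from a script. Its argument "plan" is one flat list of numbers, 7 for each row, row after row: the turn, a rotation vector about the tool's x, y, z in rad, then the shift along the tool's x, y, z in m, then the finger opening in m, from 0 to 0.0854. In form: [ax, ay, az, dx, dy, dz, gripper, ax, ay, az, dx, dy, dz, gripper, ...]. A call has 1 to 12 rows; each row is the pose to reach, as a shift and turn from the pose commanded when the call began, along the tool's axes at that moment; what a row does not reach only later rows make up. A row lasts 1/8 s, in which the tool goes at most 62.5 mm and 10.7 degrees, less where a joint would pass 70% of its speed; a pose out of reach is approached as far as the arm can. A call with a gripper value outside its range is refused whole. The fingers move at their own pace and stop on an object; "squeeze" is the grip in N (left out, the last holds). Time passes only in rows, so rows that repeat a pose let the fingers close. It gives the time, the measured TCP pose, the force, the opening and the grip force at its end, in the units of the state.
- manip.get_obs(): the state, without advancing time (a new reading comes with each control period).
- manip.camera(name): name is "scene" or "top"; returns a dict with "color" (480x640x3 uint8, red, green, blue), "fx", "fy", "cx", "cy" (pixels), "dist" ([k1, k2, p1, p2, k3] as OpenCV has them; the pictures are not rectified), "cam_to_world" (4x4, takes a point from camera to world coordinates). Camera axes: x right, y down, z forward; pixel columns grow to the right and rows downward; lengths in m; the calibration is good to about 2 mm. A picture is of the moment at which its call begins. There is no depth.
- manip.hand_in(): hands the job in; it is judged then, once.
Trained networks look in a picture, given as the dict that the camera call returned (one of the last four; its "shot" number tells which), for a name from the list of things; names that differ only in an ending like _2 or _b are one class to them, and where a whole thing is asked for, a point or a joint stands for the part that bears it (a point fixed in the world has none). Each returns a list of dicts, best first, with "conf" (0 to 1); they miss things now and then, are a little off and sometimes report something else, mostly with a low value. They report only what shows in the picture. A call takes as long as a camera call. They do not tell look-alikes from the thing itself.
- manip.look_for(picture, label): "position" ([x, y, z] in m, in the coordinates of the camera as it stood for that picture, good to about 4 mm: the middle of the surface that is visible of it).
- manip.silhouettes(picture, label): "pixels" (480x640 bool, what is visible of it).
- manip.tip_of(picture, label): "position" ([x, y, z] in m, in the coordinates of the camera as it stood for that picture, good to about 4 mm: a listed point, or the origin of a listed thing).
The state is a dict: "clock": time; "joint_pos": joint angles; "joint_velocities": joint speeds; "tau": joint torques, N m; "position": TCP position; "ee_rot": TCP orientation; "ft_force": force on the tool from outside, world axes, zero at the start; "torque": the same for the moment, N m; "grip_width": opening from 0.0 (shut) to 1.0 (fully open); "grasp_force": force on a finger pad.
Only numpy, scipy, OpenCV 4.12 (cv2) and the standard library are available. Lean on these libraries where they do the work, as an engineer would, in place of code of your own. Each camera call takes 0.05 s, during which the arm holds its last target. There are 200 camera calls.

## Working session

There is one attempt and no reset: what is moved stays moved. The work goes in short steps, Python scripts to look and compute and a tool call to move; the robot and the scene stay as the last step left them, time stands still between calls to the robot, and variables do not carry over. Pictures are saved under pics/ and viewed, at most 11 in all, crops included, and the job is handed in when it is done.

Besides the shell and the picture viewer there is one more tool, called after ">>>" in YAML: its name, and indented under it one key for each argument. move_arm: Moves the arm, as the interface text tells. Its arguments: {"type":"object","properties":{"plan":{"type":"array","items":{"type":"number"}},"squeeze":{"type":"number"}},"required":["plan"]}

```bash
mkdir -p pics; ls; cat > h.py <<'E'
import numpy as np, cv2
from workcell import manip
from scipy.spatial.transform import Rotation as R
def w(c,p): return (c["cam_to_world"]@np.r_[p,1])[:3]
def pix(c,P):
    T=np.linalg.inv(c["cam_to_world"]); K=np.array([[c["fx"],0,c["cx"]],[0,c["fy"],c["cy"]],[0,0,1]])
    rv=cv2.Rodrigues(T[:3,:3])[0]
    return cv2.projectPoints(np.atleast_2d(P).astype(float),rv,T[:3,3],K,np.array(c["dist"]))[0][:,0]
def ray(c,uv,z):
    K=np.array([[c["fx"],0,c["cx"]],[0,c["fy"],c["cy"]],[0,0,1]])
    u=cv2.undistortPoints(np.array(uv,float).reshape(-1,1,2),K,np.array(c["dist"]))[:,0]
    M=c["cam_to_world"]; d=np.c_[u,np.ones(len(u))]@M[:3,:3].T; o=M[:3,3]
    return o+d*((z-o[2])/d[:,2])[:,None]
def save(c,n): cv2.imwrite(f"pics/{n}.png",c["color"][:,:,::-1])
E
python3 - <<'E'
from h import *
np.set_printoptions(precision=4,suppress=True)
o=manip.get_obs(); print(o["clock"],o["position"],o["ee_rot"],o["grip_width"],manip.tip_extent)
for n in ["scene","top"]:
    c=manip.camera(n); save(c,n+"0"); print(n,c["cam_to_world"][:3,3])
    for l in ["mould_center","station","nest","stud","strap_knob","wrench_grip","ready_top"]:
        for d in manip.tip_of(c,l)[:3]: print(l,round(d["conf"],2),w(c,d["position"]))
E
```

```text
pics
0.0 [0.2807 0.5583 0.4039] [ 0.2308  0.973  -0.0007 -0.0001] 1.0024356855876773 0.1734
scene [1.3722 0.6186 1.4832]
mould_center 0.8 [ 0.2429 -0.4158  0.0333]
mould_center 0.67 [ 0.2721 -0.2376  0.0345]
mould_center 0.61 [ 0.4489 -0.2174  0.0337]
station 0.92 [ 0.5444  0.159  -0.0021]
nest 0.6 [0.5505 0.1571 0.0179]
stud 0.6 [0.5299 0.0402 0.119 ]
stud 0.34 [0.4919 0.3856 0.0741]
strap_knob 0.97 [0.6733 0.0317 0.129 ]
wrench_grip 0.98 [ 0.5429 -0.1105  0.1227]
ready_top 0.71 [0.4889 0.3811 0.0737]
top [0.4285 0.0114 1.748 ]
mould_center 0.89 [ 0.2767 -0.2382  0.0345]
mould_center 0.84 [ 0.4473 -0.2094  0.0331]
mould_center 0.82 [ 0.5999 -0.5271  0.0338]
station 0.64 [ 0.5574  0.1655 -0.0028]
nest 0.63 [0.6789 0.0318 0.129 ]
nest 0.58 [0.5504 0.1631 0.0169]
stud 0.55 [0.5318 0.042  0.1202]
strap_knob 0.82 [0.6776 0.0315 0.1303]
strap_knob 0.46 [ 0.4132 -0.3661  0.0369]
```

View pics/scene0.png

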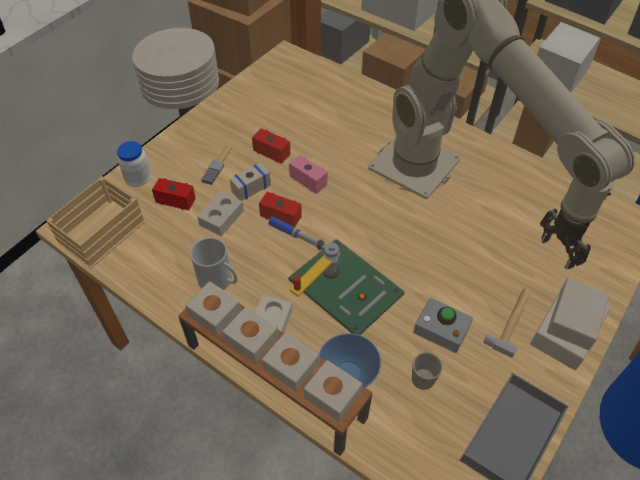

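View pics/top0.png

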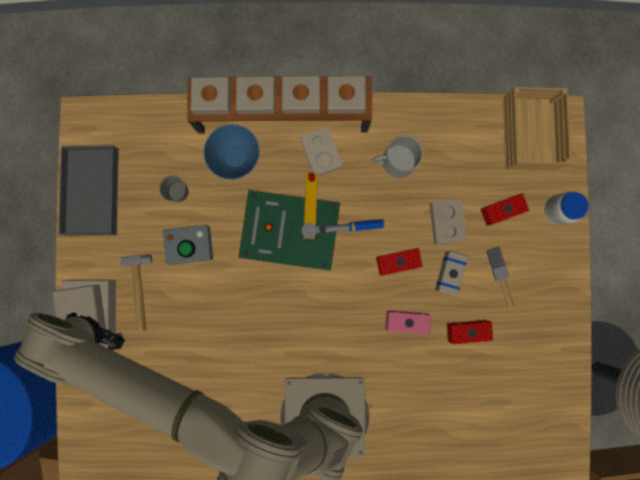

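The scene view shows the blue-banded mould at about (251,181), with red and pink look-alikes around it. The station is at (345,285) and the button at (447,315). In the top view the mould is at (453,272), the pin at (268,227), the stud at (310,230), the knob at (311,178) and the wrench handle at (368,225). Next I'll fit box models to the silhouettes.

```bash
cat > fit.py <<'E'
from h import *
from scipy.optimize import minimize
np.set_printoptions(precision=4,suppress=True)
S=8
def hullmask(c,P,box):
    x0,y0,x1,y1=box; p=(pix(c,P)-[x0,y0]+0.5)*S-0.5
    m=np.zeros(((y1-y0)*S,(x1-x0)*S),np.float32)
    cv2.fillConvexPoly(m,cv2.convexHull(np.round(p*16).astype(np.int32)),1.0,shift=4)
    return cv2.resize(m,(x1-x0,y1-y0),interpolation=cv2.INTER_AREA)
def corners(q,xr,yr,zr):
    c,s=np.cos(q[2]),np.sin(q[2])
    return np.array([[q[0]+c*a-s*b,q[1]+s*a+c*b,z] for a in xr for b in yr for z in zr])
def fit(views,q0,xr,yr,zr):
    boxes=[]
    for c,m in views:
        y,x=np.nonzero(m); boxes.append((x.min()-8,y.min()-8,x.max()+9,y.max()+9))
    def f(q): return sum(np.abs(hullmask(c,corners(q,xr,yr,zr),b)-m[b[1]:b[3],b[0]:b[2]]).sum() for (c,m),b in zip(views,boxes))
    best=None
    for dy in (-.15,0,.15):
        s0=np.array(q0)+[0,0,dy]
        r=minimize(f,s0,method="Nelder-Mead",options=dict(initial_simplex=[s0,s0+[.01,0,0],s0+[0,.01,0],s0+[0,0,.08]],xatol=1e-4,fatol=.05))
        if best is None or r.fun<best.fun: best=r
    return best.x,best.fun,[m.sum() for c,m in views]
def green(c):
    h=cv2.cvtColor(c["color"],cv2.COLOR_RGB2HSV); H,Sa,V=cv2.split(h)
    m=((H>60)&(H<95)&(Sa>90)&(V<140)).astype(np.uint8)
    n,l,st,_=cv2.connectedComponentsWithStats(m); k=1+np.argmax(st[1:,4]); m=(l==k).astype(np.uint8)
    hm=np.zeros_like(m); cv2.fillConvexPoly(hm,cv2.convexHull(cv2.findNonZero(m)),1); return hm
E
python3 - <<'E'
from fit import *
V=[manip.camera("top"),manip.camera("scene")]
near=[(453,272),(251,181)]; mv=[]
for c,n in zip(V,near):
    ss=manip.silhouettes(c,"mould_center")
    s=[x for x in ss if x["pixels"][n[1]-12:n[1]+13,n[0]-12:n[0]+13].mean()>.4]
    print(len(ss),len(s),[x["conf"] for x in s])
    if s: mv.append((c,s[0]["pixels"].astype(np.float32)))
g=ray(V[0],[near[0]],.064)[0]; print(g)
X=dict(xr=(-.06,.06),yr=(-.028,.028),zr=(0,.064)); 
yaw=np.arctan2(*(ray(V[0],[(459,254)],.064)-ray(V[0],[(447,293)],.064))[0][[1,0]])
for v in [mv]+[[m] for m in mv]: print("mould",fit(v,[g[0],g[1],yaw],**X))
gv=[(c,green(c).astype(np.float32)) for c in V]
p=dict(xr=(-.1,.1),yr=(-.195,.075),zr=(0,.016))
y=np.array([.532,.041])-[.550,.160]; q0=[.55,.16,np.arctan2(y[1],y[0])+np.pi/2]
for v in [gv]+[[m] for m in gv]: print("station",fit(v,q0,**p))
for c,u in zip(V,[(268,227),(362,296)]): print("pin",ray(c,[u],.020))
print("wrench",[ray(V[0],[u],.12)[0] for u in [(360,225),(382,224)]],"knob",ray(V[0],[(311,177)],.15),"button",[ray(c,[u],.07)[0] for c,u in zip(V,[(186,249),(447,315)])])
for l in ["ready_top","strap_knob","wrench_grip","nest","stud"]:
    for c in V:
        for d in manip.tip_of(c,l)[:2]: print(l,d["conf"],w(c,d["position"]))
E
```

```text
6 1 [0.58]
5 1 [0.68]
[ 0.4178 -0.3629  0.064 ]
mould (array([ 0.4131, -0.3639, -0.2827]), np.float64(133.296875), [np.float32(1047.0), np.float32(1084.0)])
mould (array([ 0.4136, -0.3631, -0.281 ]), np.float64(46.15625), [np.float32(1047.0)])
mould (array([ 0.4109, -0.3669, -0.2879]), np.float64(51.140625), [np.float32(1084.0)])
station (array([ 0.5513,  0.162 , -0.1439]), np.float64(1006.03125), [np.float32(5583.0), np.float32(102.0)])
station (array([ 0.5513,  0.162 , -0.1439]), np.float64(904.03125), [np.float32(5583.0)])
station (array([ 0.55  ,  0.16  , -0.3001]), np.float64(102.0), [np.float32(102.0)])
pin [[0.5501 0.1607 0.02  ]]
pin [[0.5479 0.1598 0.02  ]]
wrench [array([ 0.5474, -0.0974,  0.12  ]), array([ 0.5499, -0.1573,  0.12  ])] knob [[0.6745 0.0346 0.15  ]] button [array([0.486, 0.387, 0.07 ]), array([0.4913, 0.3914, 0.07  ])]
ready_top 0.69 [0.4857 0.386  0.0738]
ready_top 0.67 [ 0.5656 -0.3563  0.0046]
ready_top 0.42 [0.4885 0.3824 0.072 ]
strap_knob 0.89 [0.6781 0.0291 0.1342]
strap_knob 0.86 [0.6774 0.0285 0.1317]
wrench_grip 0.93 [ 0.5495 -0.1059  0.1213]
wrench_grip 0.65 [0.5494 0.1616 0.0162]
wrench_grip 0.66 [ 0.5468 -0.1084  0.1243]
nest 0.59 [0.5506 0.1638 0.0148]
nest 0.63 [0.5488 0.1589 0.0197]
stud 0.72 [0.5343 0.0448 0.1191]
stud 0.94 [0.5298 0.0394 0.1171]
stud 0.25 [ 0.5465  0.1586 -0.0001]
```

```bash
cat > st.py <<'E'
from fit import *
V=[manip.camera("top"),manip.camera("scene")]
from fit import *
for i,(c,box,seed) in enumerate(zip(V,[(225,170,355,290),(280,235,415,340)],[(300,258),(320,285)])):
    a,b,x1,y1=box
    im=c["color"]; print([im[s[1],s[0]] for s in [seed,(290,210)]])
    f=im.astype(int); m=((f[:,:,1]>f[:,:,0]+8)&(f[:,:,1]>=f[:,:,2]-2)).astype(np.uint8)
    k=np.zeros_like(m);k[b:y1,a:x1]=m[b:y1,a:x1]
    n,l,s,_=cv2.connectedComponentsWithStats(k); j=1+np.argmax(s[1:,4]); k=(l==j).astype(np.uint8)
    hm=np.zeros_like(k); cv2.fillConvexPoly(hm,cv2.convexHull(cv2.findNonZero(k)),1)
    print(k.sum(),hm.sum())
    r=fit([(c,hm.astype(np.float32))],[.55,.16,-.14],xr=(-.1,.1),yr=(-.195,.075),zr=(0,.016))
    print(r)
E
python3 st.py
python3 - <<'E'
from h import *
c=manip.camera("top"); im=c["color"][160:300,150:400]
cv2.imwrite("pics/crop1.png",cv2.resize(im,(750,420),interpolation=cv2.INTER_CUBIC)[:,:,::-1])
E
```

```text
[array([32, 66, 45], dtype=uint8), array([26, 58, 42], dtype=uint8)]
4564 5800
(array([ 0.5509,  0.1603, -0.1446]), np.float64(693.375), [np.float32(5800.0)])
[array([60, 83, 64], dtype=uint8), array([145,  43,  35], dtype=uint8)]
3854 5002
(array([ 0.5457,  0.1563, -0.1345]), np.float64(822.25), [np.float32(5002.0)])
```

View pics/crop1.png

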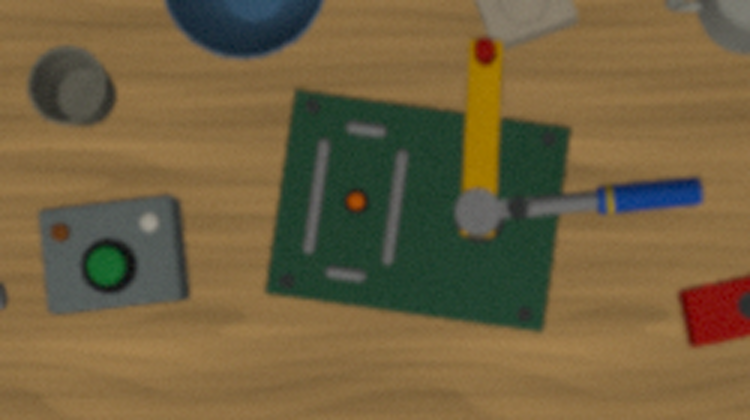

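The crop shows the pin at (357,201), with the rails symmetric about (356,202). The plate's yaw is about -0.137 rad from its rails and edges. The strap is near 0 and the wrench handle spans (600–700,195). The nest gap is clear. I'll write a move helper and go.

```bash
cat >> h.py <<'E'
def go(P,yang,grasp=True):
    """row (turn, shift) from the present pose to grasp point P with tool y along world angle yang (mod pi), tool down"""
    o=manip.get_obs(); R0=R.from_quat(o["ee_rot"])
    y0=R0.apply([0,1,0]); a0=np.arctan2(y0[1],y0[0]); d=(yang-a0+np.pi/2)%np.pi-np.pi/2; a=a0+d
    y=np.array([np.cos(a),np.sin(a),0]); z=np.array([0,0,-1.]); Rt=R.from_matrix(np.c_[np.cross(y,z),y,z])
    t=np.array(P,float)+[0,0,.155]-o["position"]
    r=np.r_[(R0.inv()*Rt).as_rotvec(),R0.inv().apply(t)]
    print("at",np.round(o["position"]-[0,0,.155],4),"row",np.round(r,4).tolist()); return r
E
python3 - <<'E'
from h import *
c=manip.camera("top"); print(ray(c,[(268.6,227.1)],.028), ray(c,[(150+106/3-.3,160+265/3-.3)],.072))
go([.52,.15,.25],1.29); go([.4136,-.3635,.2],1.29)
E
```

```text
[[0.54922502 0.15830663 0.028     ]] [[0.48862257 0.38928269 0.072     ]]
at [0.2807 0.5584 0.2497] row [0.0001, 0.0, -0.1851, -0.3972, -0.2574, -0.0003]
at [0.2807 0.5584 0.2497] row [0.0001, 0.0, -0.1851, -0.5328, -0.764, 0.0497]
```

>>> move_arm:
  plan: [0,0,-0.185,-0.397,-0.257,0,0.085,0,0,-0.185,-0.397,-0.257,0,0.085,0,0,-0.185,-0.397,-0.257,0,0.085,0,0,-0.185,-0.397,-0.257,0,0.085,0,0,-0.185,-0.397,-0.257,0,0.085,0,0,-0.185,-0.397,-0.257,0,0.085,0,0,-0.185,-0.397,-0.257,0,0.085,0,0,-0.185,-0.397,-0.257,0,0.085,0,0,-0.185,-0.533,-0.764,0.0,0.085,0,0,-0.185,-0.533,-0.764,0.0,0.085,0,0,-0.185,-0.533,-0.764,0.0,0.085,0,0,-0.185,-0.533,-0.764,0.0,0.085]

```text
clock: 3.2
position: [0.4686, -0.0962, 0.405]
ee_rot: [0.14, 0.99, 0.0, 0.0]
ft_force: [1.7, -0.5, -0.6]
grip_width: 0.995
grasp_force: 0.0
```

```bash
python3 -c "
from h import *
print(manip.get_obs()['joint_pos'],manip.get_obs()['clock']);go([.4136,-.3635,.15],1.29)"
```

```text
[-0.32400389 -0.01213114  0.43203565  1.8544269   0.00477231  1.2972481
  1.39688649] 3.2
at [ 0.4686 -0.0962  0.25  ] row [0.0006, 0.0008, 0.0002, -0.0211, -0.2721, 0.0998]
```

>>> move_arm:
  plan: [0,0,0,-0.021,-0.272,0.05,0.085,0,0,0,-0.021,-0.272,0.05,0.085,0,0,0,-0.021,-0.272,0.05,0.085,0,0,0,-0.021,-0.272,0.05,0.085,0,0,0,-0.021,-0.272,0.1,0.085,0,0,0,-0.021,-0.272,0.1,0.085,0,0,0,-0.021,-0.272,0.1,0.085,0,0,0,-0.021,-0.272,0.1,0.085]

```text
clock: 4.2
position: [0.4153, -0.3608, 0.3064]
ee_rot: [0.139, 0.99, -0.0, 0.001]
ft_force: [0.8, 0.6, 0.6]
grip_width: 0.992
grasp_force: 0.0
```

```bash
python3 - <<'E'
from h import *
go([.4133,-.364,.045],1.29); print(manip.get_obs()['joint_pos'])
c=manip.camera("scene"); cv2.imwrite("pics/c2.png",cv2.resize(c["color"][110:270,150:350],(800,640))[:600,:,::-1])
E
```

```text
at [ 0.4153 -0.3608  0.1514] row [0.0003, 0.0029, 0.002, 0.0013, -0.0037, 0.1064]
[ 0.04165308  0.2842653   0.69101664  1.81601432 -0.20260696  1.10984078
  2.09526729]
```

View pics/c2.png

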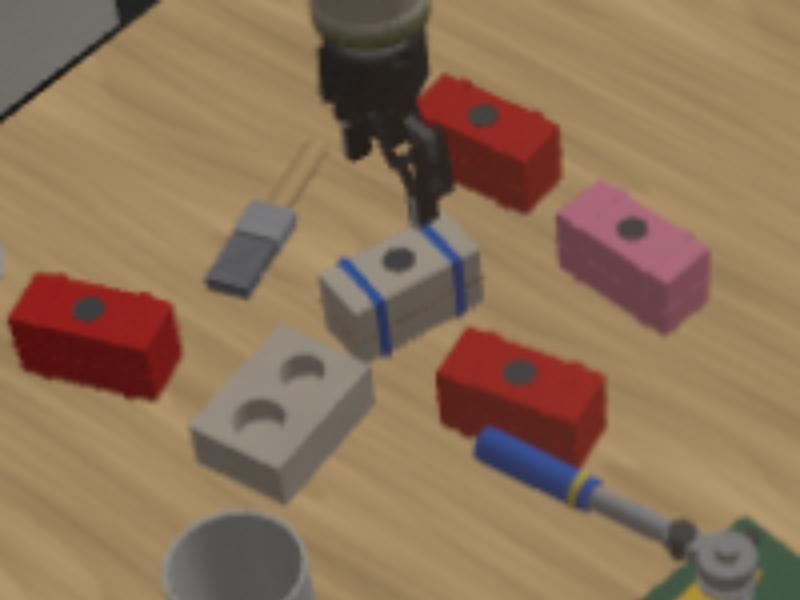

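The picture shows the open gripper about 100 mm above the banded mould (mould hole at (400,260)), aligned across its width and clear of neighbours. Descending.

>>> move_arm:
  plan: [0,0,0,0,0,0.04,0.085,0,0,0,0,0,0.04,0.085]

```text
clock: 4.5
position: [0.4141, -0.3603, 0.2637]
ee_rot: [0.139, 0.99, 0.001, -0.001]
ft_force: [0.8, -0.7, 0.6]
grip_width: 0.995
grasp_force: 0.0
```

```bash
python3 -c "
from h import *
go([.4133,-.364,.045],1.29)"
```

```text
at [ 0.4141 -0.3603  0.1087] row [0.0013, -0.0028, 0.0012, -0.0005, -0.0039, 0.0637]
```

>>> move_arm:
  plan: [0,0,0,0,-0.004,0.03,0.085,0,0,0,0,-0.004,0.05,0.085,0,0,0,0,-0.004,0.063,0.085,0,0,0,0,-0.004,0.063,0.085]

```text
clock: 5.0
position: [0.4131, -0.3651, 0.2014]
ee_rot: [0.14, 0.99, 0.0, -0.0]
ft_force: [-0.5, -0.1, 0.5]
grip_width: 0.995
grasp_force: 0.0
```

```bash
python3 -c "
from h import *
go([.4133,-.364,.045],1.29)"
```

```text
at [ 0.4131 -0.3651  0.0464] row [0.0003, -0.001, 0.0001, 0.0001, 0.0011, 0.0014]
```

>>> move_arm:
  plan: [0,0,0,0,0,0.001,0.045,0,0,0,0,0,0.001,0.045,0,0,0,0,0,0.001,0.045,0,0,0,0,0,0.001,0.045,0,0,0,0,0,0.001,0.045,0,0,0,0,0,0.001,0.045,0,0,0,0,0,0.001,0.045,0,0,0,0,0,0.001,0.045]
  squeeze: 50

```text
clock: 6.0
position: [0.4134, -0.3655, 0.2015]
ee_rot: [0.14, 0.99, -0.0, 0.001]
ft_force: [-0.7, 2.4, 6.2]
grip_width: 0.65
grasp_force: 54.7
```

>>> move_arm:
  plan: [0,0,0,0,0,-0.02,0.045,0,0,0,0,0,-0.06,0.045,0,0,0,0,0,-0.11,0.045,0,0,0,0,0,-0.16,0.045,0,0,0,0,0,-0.205,0.045,0,0,0,0,0,-0.205,0.045]

```text
clock: 6.75
position: [0.4128, -0.3662, 0.4098]
ee_rot: [0.14, 0.99, -0.001, 0.003]
ft_force: [0.5, -0.8, -6.1]
grip_width: 0.648
grasp_force: 55.1
```

```bash
cat > hand.py <<'E'
from fit import *
for n in ["top","scene"]:
    c=manip.camera(n); o=manip.get_obs(); g=o["position"]-[0,0,.155]
    for d in manip.silhouettes(c,"mould_center"):
        y,x=np.nonzero(d["pixels"]); p=pix(c,[g])[0]
        if np.hypot(x.mean()-p[0],y.mean()-p[1])<25: 
            z=(g[2]-.045,g[2]+.019)
            print(n,d["conf"],g,fit([(c,d["pixels"].astype(np.float32))],[g[0],g[1],-.28],(-.06,.06),(-.028,.028),z))
E
python3 hand.py; python3 -c "
from h import *
go([.5492,.1585,.25],1.434)"
```

```text
top 0.59 [ 0.4127 -0.3656  0.2523] (array([ 0.4218, -0.3444, -0.4847]), np.float64(770.28125), [np.float32(557.0)])
scene 0.68 [ 0.4126 -0.365   0.2498] (array([ 0.4109, -0.3672, -0.2966]), np.float64(373.109375), [np.float32(899.0)])
at [ 0.4127 -0.365   0.2494] row [0.0009, -0.0024, -0.1441, 0.0139, 0.5408, -0.0002]
```

>>> move_arm:
  plan: [0,0,-0.01,0,0.03,0,0.045,0,0,-0.03,0.002,0.08,0,0.045,0,0,-0.05,0.004,0.135,0,0.045,0,0,-0.07,0.006,0.19,0,0.045,0,0,-0.09,0.008,0.245,0,0.045,0,0,-0.11,0.01,0.3,0,0.045,0,0,-0.12,0.01,0.355,0,0.045,0,0,-0.13,0.012,0.41,0,0.045,0,0,-0.144,0.014,0.465,0,0.045,0,0,-0.144,0.014,0.51,0,0.045,0,0,-0.144,0.014,0.541,0,0.045,0,0,-0.144,0.014,0.541,0,0.045]

```text
clock: 8.45
position: [0.5492, 0.1613, 0.4035]
ee_rot: [0.066, 0.998, -0.001, -0.002]
ft_force: [-0.3, -0.8, -5.5]
grip_width: 0.65
grasp_force: 55.3
```

```bash
sed -i 's/-.28\]/-.137]/' hand.py; python3 hand.py; python3 - <<'E'
from h import *
go([.5495,.1595,.11],1.434)
c=manip.camera("scene"); cv2.imwrite("pics/c3.png",cv2.resize(c["color"][180:340,270:430],(600,600),interpolation=cv2.INTER_CUBIC)[:,:,::-1])
E
```

```text
top 0.49 [0.5493 0.1591 0.2488] (array([ 0.5227,  0.2047, -0.1448]), np.float64(61.0), [np.float32(61.0)])
scene 0.88 [0.5495 0.1572 0.2496] (array([ 0.5455,  0.1558, -0.1024]), np.float64(501.9375), [np.float32(931.0)])
at [0.5495 0.157  0.2501] row [-0.001, -0.001, -0.0018, 0.0002, 0.0026, 0.1401]
```

View pics/c3.png

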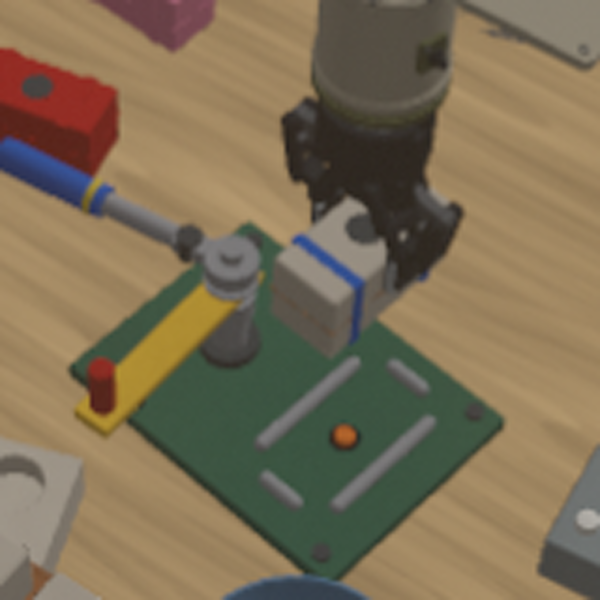

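The view shows the mould held level above the nest. The rails are symmetric about crop (346,433) and the pin is at (345,436).

```bash
python3 - <<'E'
from h import *
c=manip.camera("scene")
print(ray(c,[(361.9,295.1)],.028),ray(c,[(361.6,295.9)],.021))
q=ray(c,[(270+a/3.75-.4,180+b/3.75-.4) for a,b in [(262,441),(356,362),(338,505),(432,423),(281.5,489.5),(408.5,376.5)]],.026)
for i in (0,2,4):
    d=q[i+1]-q[i]; print(np.arctan2(d[1],d[0]),np.linalg.norm(d))
c=manip.camera("top"); q=ray(c,[(150+a/3-.33,160+b/3-.33) for a,b in [(309,252),(323,142),(388,262),(402,152),(346,274),(366,130),(356.2,201.8),(357,201)]],.026); print(q[6:])
for i in (0,2,4):
    d=q[i+1]-q[i]; print(np.arctan2(d[1],d[0]),np.linalg.norm(d))
for i in range(4):
  o=manip.get_obs(); print(o["position"]); manip.camera("top")
E
```

```text
[[0.5501407  0.16041667 0.028     ]] [[0.54887582 0.15902879 0.021     ]]
2.981124001587638 0.10153949538924181
2.9794472809494925 0.10163135160552042
2.998985162771333 0.13995347278330825
[[0.54983748 0.15904227 0.026     ]
 [0.55060011 0.15827691 0.026     ]]
-0.12492015866573582 0.10621964769579965
-0.12733537022499772 0.10611159839859134
-0.13756309803691208 0.13918680788292528
[0.54953105 0.15739038 0.40570466]
[0.54953947 0.1575624  0.40576485]
[0.54952403 0.1578284  0.40583453]
[0.54952711 0.15796676 0.40581498]
```

>>> move_arm:
  plan: [0,0,0,-0.001,0.002,0.03,0.045,0,0,0,-0.001,0.002,0.07,0.045,0,0,0,-0.001,0.002,0.11,0.045,0,0,0,-0.001,0.002,0.14,0.045,0,0,0,-0.001,0.002,0.155,0.045,0,0,0,-0.001,0.002,0.155,0.045,0,0,0,-0.001,0.002,0.155,0.045]

```text
clock: 9.88
position: [0.5514, 0.1604, 0.2521]
ee_rot: [0.068, 0.998, 0.001, 0.001]
ft_force: [0.1, -0.5, -5.0]
grip_width: 0.646
grasp_force: 55.2
```

```bash
python3 - <<'E'
from h import *
for i in range(3): manip.camera("top")
go([.5503,.1595,.0625],1.432)
c=manip.camera("scene"); cv2.imwrite("pics/c4.png",cv2.resize(c["color"][180:340,270:430],(600,600),interpolation=cv2.INTER_CUBIC)[:,:,::-1])
E
```

```text
at [0.5512 0.1603 0.0969] row [0.0012, 0.0016, 0.002, 0.0009, -0.001, 0.0344]
```

View pics/c4.png

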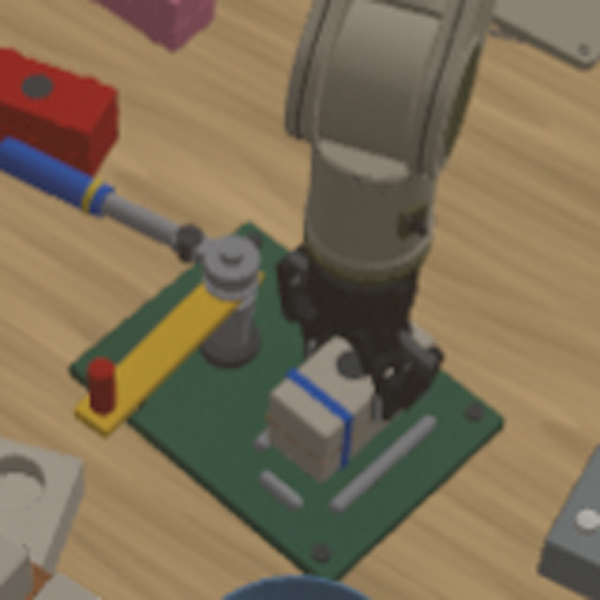

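The mould hovers centred over the rails, so I'm lowering it.

>>> move_arm:
  plan: [0,0,0,0.001,-0.001,0.008,0.045,0,0,0,0.001,-0.001,0.014,0.045,0,0,0,0.001,-0.001,0.02,0.045,0,0,0,0.001,-0.001,0.024,0.045,0,0,0,0.001,-0.001,0.028,0.045,0,0,0,0.001,-0.001,0.028,0.045,0,0,0,0.001,-0.001,0.028,0.045]

```text
clock: 10.95
position: [0.5498, 0.1594, 0.2229]
ee_rot: [0.068, 0.998, 0.0, 0.0]
ft_force: [-0.4, -0.3, -3.5]
grip_width: 0.649
grasp_force: 55.3
```

```bash
python3 - <<'E'
from h import *
for i in range(2): manip.camera("top")
go([.5503,.1595,.0625],1.432); print(manip.get_obs()["ft_force"])
E
```

```text
at [0.5498 0.1594 0.0679] row [0.0002, 0.0002, 0.002, -0.0005, 0.0002, 0.0054]
[ 0.01176157 -0.85669138 -4.33100242]
```

>>> move_arm:
  plan: [0,0,0,0,0,0.002,0.045,0,0,0,0,0,0.004,0.045,0,0,0,0,0,0.005,0.045,0,0,0,0,0,0.006,0.045,0,0,0,0,0,0.006,0.045,0,0,0,0,0,0.006,0.045]

```text
clock: 11.8
position: [0.5498, 0.1594, 0.2175]
ee_rot: [0.068, 0.998, 0.0, 0.0]
ft_force: [-3.2, -1.1, 5.4]
grip_width: 0.65
grasp_force: 56.6
```

>>> move_arm:
  plan: [0,0,0,0,0,0,0.07,0,0,0,0,0,0,0.07,0,0,0,0,0,0,0.07,0,0,0,0,0,0,0.07,0,0,0,0,0,-0.02,0.07,0,0,0,0,0,-0.07,0.07,0,0,0,0,0,-0.13,0.07,0,0,0,0,0,-0.18,0.07,0,0,0,0,0,-0.18,0.07]

```text
clock: 12.92
position: [0.5505, 0.1593, 0.4011]
ee_rot: [0.068, 0.998, 0.002, 0.003]
ft_force: [0.0, -0.3, -1.5]
grip_width: 0.822
grasp_force: 0.0
```

```bash
python3 - <<'E'
from h import *
c=manip.camera("scene"); cv2.imwrite("pics/c5.png",cv2.resize(c["color"][180:340,270:430],(600,600),interpolation=cv2.INTER_CUBIC)[:,:,::-1])
go([.6765,.031,.155],0)
print(manip.get_obs()["joint_pos"])
E
```

```text
at [0.55   0.1594 0.2435] row [0.0039, 0.001, 1.434, -0.1426, -0.1101, 0.0887]
[-0.60470934  0.2170473   0.28345371  1.63014604 -0.06311486  1.29967856
  1.12312788]
```

View pics/c5.png

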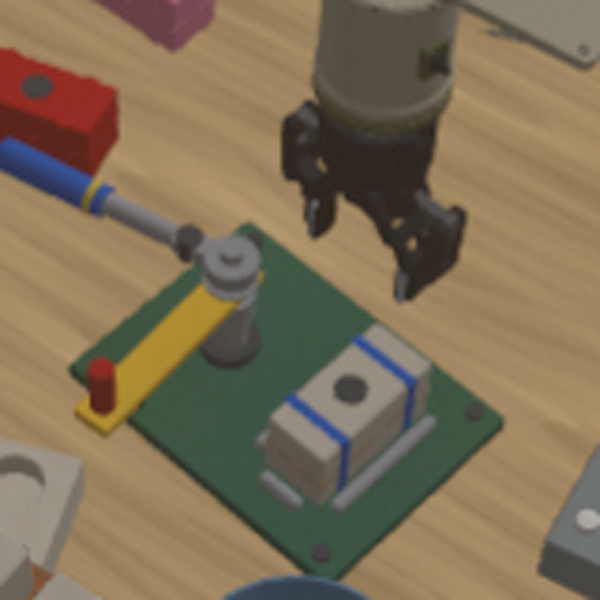

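The mould sits squarely inside the rails, upright and released. Next is the strap: I'll cage the knob between fingers open 40 mm and follow the arc.

```bash
python3 - <<'E'
from h import *
go([.677,.031,.2],1.434)
E
```

```text
at [0.55   0.1594 0.2435] row [0.0021, 0.003, -0.0, -0.1432, -0.1099, 0.0437]
```

>>> move_arm:
  plan: [0,0,0,-0.06,-0.04,0,0.04,0,0,0,-0.11,-0.08,0,0.04,0,0,0,-0.143,-0.11,0.02,0.04,0,0,0,-0.143,-0.11,0.044,0.04,0,0,0,-0.143,-0.11,0.044,0.04,0,0,0,-0.143,-0.11,0.044,0.04]

```text
clock: 13.72
position: [0.6762, 0.0318, 0.353]
ee_rot: [0.068, 0.998, 0.0, -0.0]
ft_force: [-0.6, -0.7, -0.2]
grip_width: 0.468
grasp_force: 0.0
```

```bash
python3 - <<'E'
from h import *
for i in range(2): manip.camera("top")
go([.677,.031,.133],1.434)
c=manip.camera("scene"); cv2.imwrite("pics/c6.png",cv2.resize(c["color"][200:320,240:400],(800,600),interpolation=cv2.INTER_CUBIC)[:,:,::-1])
for d in manip.tip_of(c,"strap_knob"): print(d["conf"],w(c,d["position"]))
E
```

```text
at [0.6763 0.0318 0.1989] row [0.0009, 0.0014, 0.0013, -0.0007, -0.0007, 0.0659]
0.9 [0.67683715 0.03017682 0.13202817]
0.32 [ 0.39674183 -0.52086005  0.00658796]
0.16 [0.54546241 0.15759411 0.04922527]
```

View pics/c6.png

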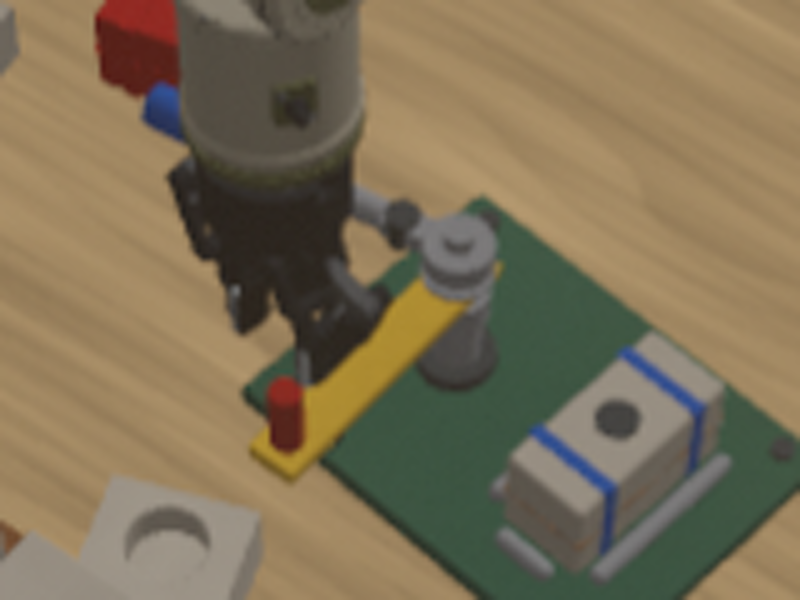

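Fingers straddle the knob (285,410) from above. Descending, then the arc.

>>> move_arm:
  plan: [0,0,0,-0.001,-0.001,0.03,0.04,0,0,0,-0.001,-0.001,0.055,0.04,0,0,0,-0.001,-0.001,0.066,0.04,0,0,0,-0.001,-0.001,0.066,0.04]

```text
clock: 14.42
position: [0.6772, 0.03, 0.2867]
ee_rot: [0.068, 0.998, 0.0, -0.0]
ft_force: [0.4, -0.0, 0.6]
grip_width: 0.471
grasp_force: 0.0
```

```bash
cat > arc.py <<'E'
from h import *
o=manip.get_obs(); R0=R.from_quat(o["ee_rot"]); p=o["position"]; S=np.array([.5332,.0406])
print(o["clock"],p,o["ft_force"],o["joint_pos"])
yaw=-.138; d=p[:2]-S; print("theta tool",np.arctan2(d[1],d[0])-yaw,"r",np.hypot(*d))
y0=R0.apply([0,1,0]); print("ang",np.arctan2(y0[1],y0[0]))
import sys
a0,a1,n,r=float(sys.argv[1]),float(sys.argv[2]),int(sys.argv[3]),.145
for k in range(1,n+1):
    th=a0+(a1-a0)*k/n; T=S+r*np.array([np.cos(th+yaw),np.sin(th+yaw)])
    s=R0.inv().apply([T[0]-p[0],T[1]-p[1],.288-p[2]])
    rot=1.434+(2.64-1.434)*(th-.05)/1.57-np.arctan2(y0[1],y0[0])
    print(round(th,2),[0,0,round(-rot,3)]+np.round(s,3).tolist())
E
python3 arc.py 0.08 0.9 12; python3 arc.py .95 1.6 11
```

```text
14.425 [0.67715444 0.02995011 0.28673963] [ 0.40671325 -0.02017904  0.62382539] [-0.3581985   0.54191266  0.34595629  1.46066039 -0.19102493  1.17259832
  1.4504836 ]
theta tool 0.06415355994162504 r 0.14434784528993436
ang 1.4342514241963136
0.15 [0, 0, np.float64(-0.075), 0.001, 0.012, -0.001]
0.22 [0, 0, np.float64(-0.128), 0.002, 0.022, -0.001]
0.28 [0, 0, np.float64(-0.18), 0.005, 0.032, -0.001]
0.35 [0, 0, np.float64(-0.233), 0.008, 0.041, -0.001]
0.42 [0, 0, np.float64(-0.285), 0.012, 0.05, -0.001]
0.49 [0, 0, np.float64(-0.338), 0.016, 0.059, -0.001]
0.56 [0, 0, np.float64(-0.39), 0.021, 0.068, -0.001]
0.63 [0, 0, np.float64(-0.443), 0.026, 0.076, -0.001]
0.7 [0, 0, np.float64(-0.495), 0.033, 0.084, -0.001]
0.76 [0, 0, np.float64(-0.548), 0.039, 0.091, -0.001]
0.83 [0, 0, np.float64(-0.6), 0.046, 0.098, -0.001]
0.9 [0, 0, np.float64(-0.653), 0.054, 0.104, -0.001]
14.425 [0.67715444 0.02995011 0.28673963] [ 0.40671325 -0.02017904  0.62382539] [-0.3581985   0.54191266  0.34595629  1.46066039 -0.19102493  1.17259832
  1.4504836 ]
theta tool 0.06415355994162504 r 0.14434784528993436
ang 1.4342514241963136
1.01 [0, 0, np.float64(-0.736), 0.067, 0.114, -0.001]
1.07 [0, 0, np.float64(-0.782), 0.074, 0.118, -0.001]
1.13 [0, 0, np.float64(-0.827), 0.082, 0.122, -0.001]
1.19 [0, 0, np.float64(-0.873), 0.089, 0.125, -0.001]
1.25 [0, 0, np.float64(-0.918), 0.098, 0.128, -0.001]
1.3 [0, 0, np.float64(-0.963), 0.106, 0.131, -0.001]
1.36 [0, 0, np.float64(-1.009), 0.114, 0.133, -0.001]
1.42 [0, 0, np.float64(-1.054), 0.122, 0.134, -0.001]
1.48 [0, 0, np.float64(-1.1), 0.131, 0.135, -0.001]
1.54 [0, 0, np.float64(-1.145), 0.14, 0.136, -0.001]
1.6 [0, 0, np.float64(-1.19), 0.148, 0.136, -0.001]
```

>>> move_arm:
  plan: [0,0,-0.075,0.001,0.012,-0.001,0.04,0,0,-0.128,0.002,0.022,-0.001,0.04,0,0,-0.18,0.005,0.032,-0.001,0.04,0,0,-0.233,0.008,0.041,-0.001,0.04,0,0,-0.285,0.012,0.05,-0.001,0.04,0,0,-0.338,0.016,0.059,-0.001,0.04,0,0,-0.39,0.021,0.068,-0.001,0.04,0,0,-0.443,0.026,0.076,-0.001,0.04,0,0,-0.495,0.033,0.084,-0.001,0.04,0,0,-0.548,0.039,0.091,-0.001,0.04,0,0,-0.6,0.046,0.098,-0.001,0.04,0,0,-0.653,0.054,0.104,-0.001,0.04]

```text
clock: 15.92
position: [0.6375, 0.1407, 0.2877]
ee_rot: [-0.257, 0.966, 0.0, 0.0]
ft_force: [0.8, -1.2, -0.7]
grip_width: 0.47
grasp_force: 0.6
```

```bash
python3 arc.py .95 1.6 11
```

```text
15.925 [0.63746298 0.14070846 0.28770692] [ 0.81399738 -1.1650336  -0.71588469] [-0.4307011   0.47524453  0.19131316  1.52896914 -0.09577608  1.14642676
  1.8699481 ]
theta tool 0.9030727019216428 r 0.14454229114065859
ang 2.0905793212318997
1.01 [0, 0, np.float64(-0.08), 0.004, 0.015, -0.0]
1.07 [0, 0, np.float64(-0.126), 0.007, 0.023, -0.0]
1.13 [0, 0, np.float64(-0.171), 0.011, 0.031, -0.0]
1.19 [0, 0, np.float64(-0.216), 0.015, 0.038, -0.0]
1.25 [0, 0, np.float64(-0.262), 0.02, 0.045, -0.0]
1.3 [0, 0, np.float64(-0.307), 0.025, 0.052, -0.0]
1.36 [0, 0, np.float64(-0.352), 0.03, 0.059, -0.0]
1.42 [0, 0, np.float64(-0.398), 0.036, 0.065, -0.0]
1.48 [0, 0, np.float64(-0.443), 0.042, 0.071, -0.0]
1.54 [0, 0, np.float64(-0.489), 0.048, 0.077, -0.0]
1.6 [0, 0, np.float64(-0.534), 0.055, 0.082, -0.0]
```

>>> move_arm:
  plan: [0,0,-0.08,0.004,0.015,0,0.04,0,0,-0.126,0.007,0.023,0,0.04,0,0,-0.171,0.011,0.031,0,0.04,0,0,-0.216,0.015,0.038,0,0.04,0,0,-0.262,0.02,0.045,0,0.04,0,0,-0.307,0.025,0.052,0,0.04,0,0,-0.352,0.03,0.059,0,0.04,0,0,-0.398,0.036,0.065,0,0.04,0,0,-0.443,0.042,0.071,0,0.04,0,0,-0.489,0.048,0.077,0,0.04,0,0,-0.534,0.055,0.082,0,0.04,0,0,-0.534,0.055,0.082,0,0.04]

```text
clock: 17.42
position: [0.549, 0.1845, 0.2877]
ee_rot: [-0.502, 0.865, 0.0, -0.0]
ft_force: [0.1, -1.1, -0.1]
grip_width: 0.469
grasp_force: 0.0
```

```bash
python3 arc.py 1.6 1.66 3; python3 - <<'E'
from h import *
c=manip.camera("scene")
for d in manip.tip_of(c,"strap_knob"): print(d["conf"],w(c,d["position"]))
E
```

```text
17.425 [0.54895405 0.18453423 0.28774458] [ 0.11080459 -1.1005092  -0.11749295] [-0.46283967  0.32260807  0.07132615  1.73011233 -0.02602337  1.09010166
  2.23920783]
theta tool 1.5997771821850288 r 0.14479382381311265
ang 2.6223467625232493
1.62 [0, 0, np.float64(-0.018), 0.001, 0.003, -0.0]
1.64 [0, 0, np.float64(-0.033), 0.002, 0.005, -0.0]
1.66 [0, 0, np.float64(-0.048), 0.004, 0.008, -0.0]
0.9 [0.55736623 0.18227881 0.13249901]
```

>>> move_arm:
  plan: [0,0,0,0.001,0.003,0,0.04,0,0,0,0.002,0.005,0,0.04,0,0,0,0.002,0.005,0,0.04]

```text
clock: 17.9
position: [0.5441, 0.1851, 0.2877]
ee_rot: [-0.501, 0.865, 0.0, -0.0]
ft_force: [-0.7, 0.6, -0.4]
grip_width: 0.471
grasp_force: 0.0
```

>>> move_arm:
  plan: [0,0,0,0.001,0.002,0,0.04,0,0,0,0.001,0.003,0,0.04,0,0,0,0.001,0.003,0,0.04]

```text
clock: 18.27
position: [0.5423, 0.185, 0.2879]
ee_rot: [-0.501, 0.866, -0.001, 0.002]
ft_force: [9.7, -0.8, -3.6]
grip_width: 0.472
grasp_force: 4.5
```

```bash
python3 - <<'E'
from h import *
o=manip.get_obs(); print(o["position"],o["ft_force"])
c=manip.camera("scene")
for d in manip.tip_of(c,"strap_knob"): print(d["conf"],w(c,d["position"]))
E
```

```text
[0.54234193 0.18499359 0.28794231] [ 9.66458641 -0.77251433 -3.56733902]
0.81 [0.55174748 0.17743968 0.13063824]
```

Strap is at its stop (10 N reaction). Back off and rise.

>>> move_arm:
  plan: [0,0,0,-0.002,-0.008,0,0.045,0,0,0,-0.002,-0.008,-0.02,0.045,0,0,0,-0.002,-0.008,-0.06,0.045,0,0,0,-0.002,-0.008,-0.09,0.045,0,0,0,-0.002,-0.008,-0.09,0.045]

```text
clock: 19.0
position: [0.5497, 0.1836, 0.3802]
ee_rot: [-0.501, 0.865, -0.0, 0.002]
ft_force: [-0.1, 0.0, -0.7]
grip_width: 0.531
grasp_force: 0.0
```

```bash
sed -i 's/^    o=manip.get_obs(); R0/    o=OBS or manip.get_obs(); R0/; s/^def go/OBS=None\ndef go/' h.py
sed -i 's/d=(yang-a0+np.pi\/2)%np.pi-np.pi\/2; a=a0+d/d=(yang-a0+np.pi\/2)%np.pi-np.pi\/2; a=yang if exact else a0+d/; s/yang,grasp=True/yang,exact=False/' h.py
python3 - <<'E'
from h import *
go([.5475,-.107,.2],.096,True); print(manip.get_obs()["joint_pos"])
V=[manip.camera("top"),manip.camera("scene")]
for c in V:
    for l in ["strap_knob","wrench_grip"]:
        for d in manip.tip_of(c,l)[:1]: print(l,d["conf"],w(c,d["position"]))
    f=c["color"].astype(int); m=((f[:,:,2]>f[:,:,0]+40)&(f[:,:,2]>f[:,:,1]+30)).astype(np.uint8)
    n,lb,st,ce=cv2.connectedComponentsWithStats(m)
    for i in range(1,n):
        q=ray(c,[ce[i]],.12)[0]
        if st[i,4]>30 and np.hypot(q[0]-.547,q[1]+.107)<.06: print(st[i],q)
E
```

```text
at [0.5497 0.1836 0.2252] row [0.0034, 0.004, 2.525, 0.2533, -0.1426, 0.0247]
[-0.46746667  0.2427297   0.0782747   1.62741832 -0.02008969  1.26829347
  2.23547983]
strap_knob 0.81 [0.55369794 0.1798723  0.13008158]
wrench_grip 0.79 [ 0.55283157 -0.10579254  0.1180238 ]
[355 220  29  10 220] [ 0.54795672 -0.12098984  0.12      ]
strap_knob 0.63 [0.55065901 0.1835672  0.1321075 ]
wrench_grip 0.64 [ 0.54274621 -0.10765497  0.12200522]
[269 217  25  17 191] [ 0.54309302 -0.12795745  0.12      ]
```

>>> move_arm:
  plan: [0,0,0.18,0.02,-0.01,0,0.05,0,0,0.36,0.04,-0.02,0.01,0.05,0,0,0.54,0.06,-0.03,0.01,0.05,0,0,0.72,0.08,-0.04,0.01,0.05,0,0,0.9,0.1,-0.055,0.01,0.05,0,0,1.08,0.12,-0.07,0.01,0.05,0,0,1.26,0.14,-0.08,0.01,0.05,0,0,1.44,0.16,-0.09,0.01,0.05,0,0,1.62,0.18,-0.1,0.01,0.05,0,0,1.8,0.2,-0.11,0.01,0.05,0,0,1.98,0.22,-0.12,0.02,0.05,0,0,2.16,0.24,-0.13,0.025,0.05]

```text
clock: 20.8
position: [0.5422, -0.0901, 0.3517]
ee_rot: [0.529, 0.848, -0.0, -0.001]
ft_force: [-0.3, 1.1, -0.8]
grip_width: 0.581
grasp_force: 0.0
```

```bash
python3 - <<'E'
from h import *
go([.546,-.109,.2],.08,True); print(manip.get_obs()["joint_pos"])
E
```

```text
at [ 0.5422 -0.0901  0.1967] row [-0.0014, -0.0004, 0.3751, -0.0187, -0.0049, -0.0033]
[-0.32597147  0.20913069  0.46490447  1.75637002 -0.09982815  1.20083992
  0.62164177]
```

>>> move_arm:
  plan: [0,0,0.18,-0.01,-0.003,0,0.05,0,0,0.375,-0.019,-0.005,-0.003,0.05,0,0,0.375,-0.019,-0.005,-0.003,0.05,0,0,0.375,-0.019,-0.005,-0.003,0.05]

```text
clock: 21.3
position: [0.5464, -0.1081, 0.3553]
ee_rot: [0.674, 0.738, -0.0, -0.0]
ft_force: [0.5, 1.0, -0.2]
grip_width: 0.582
grasp_force: 0.0
```

```bash
python3 - <<'E'
from h import *
go([.546,-.109,.12],.08,True)
c=manip.camera("scene"); cv2.imwrite("pics/c7.png",cv2.resize(c["color"][170:290,240:400],(800,600),interpolation=cv2.INTER_CUBIC)[:,:,::-1])
E
```

```text
at [ 0.5464 -0.1081  0.2003] row [-0.0006, -0.0003, 0.0105, -0.0009, -0.0004, 0.0803]
```

View pics/c7.png

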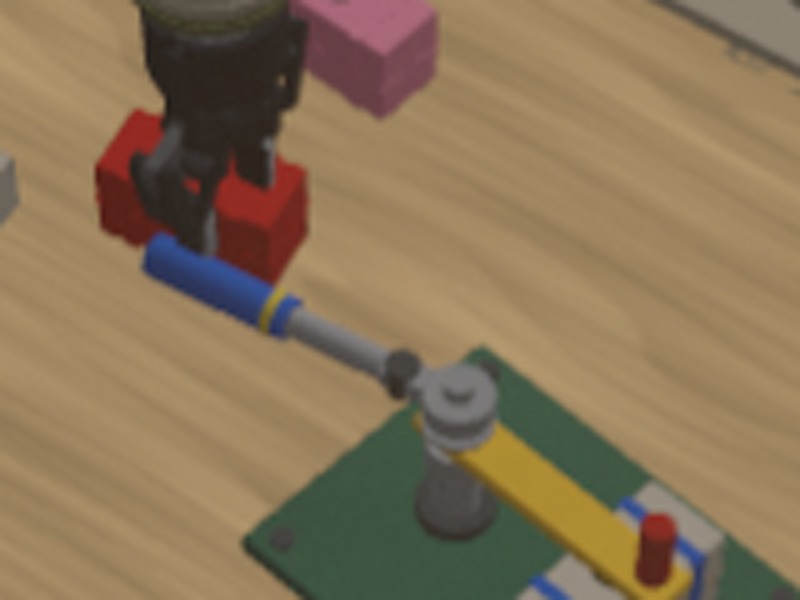

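The strap lies over the mould (knob at (655,550)), and the gripper straddles the blue handle (220,275) from above. Descending.

>>> move_arm:
  plan: [0,0,0.01,-0.001,0,0.03,0.05,0,0,0.01,-0.001,0,0.055,0.05,0,0,0.01,-0.001,0,0.07,0.05,0,0,0.01,-0.001,0,0.08,0.05,0,0,0.01,-0.001,0,0.08,0.05]

```text
clock: 21.98
position: [0.5466, -0.1096, 0.2755]
ee_rot: [0.68, 0.734, -0.0, -0.0]
ft_force: [-0.2, 0.2, -0.3]
grip_width: 0.586
grasp_force: 0.0
```

```bash
cat > arc2.py <<'E'
from h import *
import sys
o=manip.get_obs(); R0=R.from_quat(o["ee_rot"]); p=o["position"]; S=np.array([.5332,.0406])
d=p[:2]-S; y0=R0.apply([0,1,0]); a0=np.arctan2(y0[1],y0[0]); f=np.arctan2(d[1],d[0])
print(o["clock"],p,o["ft_force"],"q",o["joint_pos"][6],"phi deg",np.degrees(f),"r",np.hypot(*d),"ang",a0)
b0,b1,n=float(sys.argv[1]),float(sys.argv[2]),int(sys.argv[3])
for k in range(1,n+1):
    t=np.radians(b0+(b1-b0)*k/n); T=S+.15*np.array([np.cos(t),np.sin(t)])
    s=R0.inv().apply([T[0]-p[0],T[1]-p[1],.275-p[2]])
    print(round(np.degrees(t),1),round(-(t+np.pi/2-a0),3),np.round(s,3).tolist())
E
python3 arc2.py -86 -123 11
```

```text
21.975 [ 0.54655174 -0.10957334  0.27546777] [-0.15336193  0.19724675 -0.34468491] q 0.3337911692883127 phi deg -84.91925673172527 r 0.15076571939446146 ang 0.07660034188718062
-89.4 0.065 [0.001, -0.012, 0.0]
-92.7 0.124 [0.002, -0.02, 0.0]
-96.1 0.183 [0.003, -0.029, 0.0]
-99.5 0.242 [0.005, -0.038, 0.0]
-102.8 0.3 [0.007, -0.046, 0.0]
-106.2 0.359 [0.01, -0.055, 0.0]
-109.5 0.418 [0.014, -0.063, 0.001]
-112.9 0.476 [0.017, -0.071, 0.001]
-116.3 0.535 [0.022, -0.078, 0.001]
-119.6 0.594 [0.026, -0.086, 0.001]
-123.0 0.653 [0.032, -0.093, 0.001]
```

>>> move_arm:
  plan: [0,0,0.065,0.001,-0.012,0,0.05,0,0,0.124,0.002,-0.02,0,0.05,0,0,0.183,0.003,-0.029,0,0.05,0,0,0.242,0.005,-0.038,0,0.05,0,0,0.3,0.007,-0.046,0,0.05,0,0,0.359,0.01,-0.055,0,0.05,0,0,0.418,0.014,-0.063,0.001,0.05,0,0,0.476,0.017,-0.071,0.001,0.05,0,0,0.535,0.022,-0.078,0.001,0.05,0,0,0.594,0.026,-0.086,0.001,0.05,0,0,0.653,0.032,-0.093,0.001,0.05,0,0,0.653,0.032,-0.093,0.001,0.05]

```text
clock: 23.48
position: [0.4516, -0.0847, 0.2755]
ee_rot: [0.879, 0.477, 0.001, 0.0]
ft_force: [-0.4, -0.1, 0.3]
grip_width: 0.588
grasp_force: 0.0
```

```bash
python3 arc2.py -123 -147 12; python3 - <<'E'
from h import *
for n in ["top","scene"]:
    c=manip.camera(n)
    for l in ["wrench_grip"]:
        for d in manip.tip_of(c,l)[:1]:
            q=w(c,d["position"]); print(l,d["conf"],q,np.degrees(np.arctan2(q[1]-.0406,q[0]-.5332)))
E
```

```text
23.475 [ 0.45155273 -0.08471792  0.27553625] [-0.3996395  -0.07943806  0.31740123] q -0.4332339916487308 phi deg -123.08509230205487 r 0.1495689006056149 ang -0.5760778038931772
-125.0 0.035 [-0.0, -0.005, 0.001]
-127.0 0.07 [-0.0, -0.01, 0.001]
-129.0 0.105 [0.0, -0.015, 0.001]
-131.0 0.14 [0.001, -0.021, 0.001]
-133.0 0.174 [0.002, -0.026, 0.001]
-135.0 0.209 [0.003, -0.031, 0.001]
-137.0 0.244 [0.004, -0.036, 0.001]
-139.0 0.279 [0.005, -0.041, 0.001]
-141.0 0.314 [0.007, -0.046, 0.001]
-143.0 0.349 [0.009, -0.051, 0.001]
-145.0 0.384 [0.01, -0.056, 0.001]
-147.0 0.419 [0.013, -0.061, 0.0]
wrench_grip 0.67 [ 0.4603619  -0.09078092  0.12116218] -119.00415969107742
```

>>> move_arm:
  plan: [0,0,0.035,0,-0.005,0.001,0.05,0,0,0.07,0,-0.01,0.001,0.05,0,0,0.105,0,-0.015,0.001,0.05,0,0,0.14,0.001,-0.021,0.001,0.05,0,0,0.14,0.001,-0.021,0.001,0.05]

```text
clock: 24.3
position: [0.4344, -0.0726, 0.2738]
ee_rot: [0.91, 0.414, 0.0, -0.0]
ft_force: [0.0, 0.3, -0.4]
grip_width: 0.583
grasp_force: 0.0
```

>>> move_arm:
  plan: [0,0,0.035,0,-0.005,0,0.05,0,0,0.035,0,-0.005,0,0.05]

```text
clock: 24.55
position: [0.4308, -0.0693, 0.2738]
ee_rot: [0.917, 0.399, 0.0, 0.0]
ft_force: [0.6, -0.3, -0.3]
grip_width: 0.586
grasp_force: 0.2
```

>>> move_arm:
  plan: [0,0,0.035,0,-0.005,0,0.05,0,0,0.035,0,-0.005,0,0.05]

```text
clock: 24.8
position: [0.4278, -0.0664, 0.2741]
ee_rot: [0.924, 0.382, 0.001, 0.001]
ft_force: [7.7, -3.9, -4.4]
grip_width: 0.58
grasp_force: 3.9
```

>>> move_arm:
  plan: [0,0,0.035,0,-0.005,0,0.05,0,0,0.035,0,-0.005,0,0.05]

```text
clock: 25.05
position: [0.4243, -0.0629, 0.2741]
ee_rot: [0.931, 0.366, 0.001, 0.001]
ft_force: [7.9, -4.5, -4.6]
grip_width: 0.585
grasp_force: 4.0
```

>>> move_arm:
  plan: [0,0,0.035,0,-0.004,0,0.05,0,0,0.035,0,-0.004,0,0.05]

```text
clock: 25.3
position: [0.4217, -0.06, 0.2742]
ee_rot: [0.937, 0.35, 0.001, 0.001]
ft_force: [7.3, -4.3, -4.9]
grip_width: 0.585
grasp_force: 4.1
```

>>> move_arm:
  plan: [0,0,0.035,0,-0.005,0,0.05,0,0,0.035,0,-0.005,0,0.05]

```text
clock: 25.55
position: [0.4184, -0.0562, 0.2742]
ee_rot: [0.943, 0.333, 0.001, 0.001]
ft_force: [6.9, -4.5, -3.9]
grip_width: 0.588
grasp_force: 4.1
```

```bash
python3 - <<'E'
from h import *
o=manip.get_obs(); print(o["position"],o["ft_force"])
S=np.array([.5332,.0406])
for n in ["top","scene"]:
    c=manip.camera(n)
    for d in manip.tip_of(c,"wrench_grip")[:1]:
            q=w(c,d["position"]); print(d["conf"],q,np.degrees(np.arctan2(q[1]-.0406,q[0]-.5332)))
    save(c,n+"9")
c=cv2.imread("pics/scene9.png")[170:290,240:400]; cv2.imwrite("pics/c9.png",cv2.resize(c,(800,600),interpolation=cv2.INTER_CUBIC))
E
```

```text
[ 0.41840269 -0.05620937  0.27415336] [ 6.93271998 -4.48242336 -3.94150789]
0.2 [0.76032358 0.26459909 0.00400135] 44.60317451303836
0.87 [ 0.42169999 -0.06489628  0.11810563] -136.58482250030173
```

View pics/c9.png

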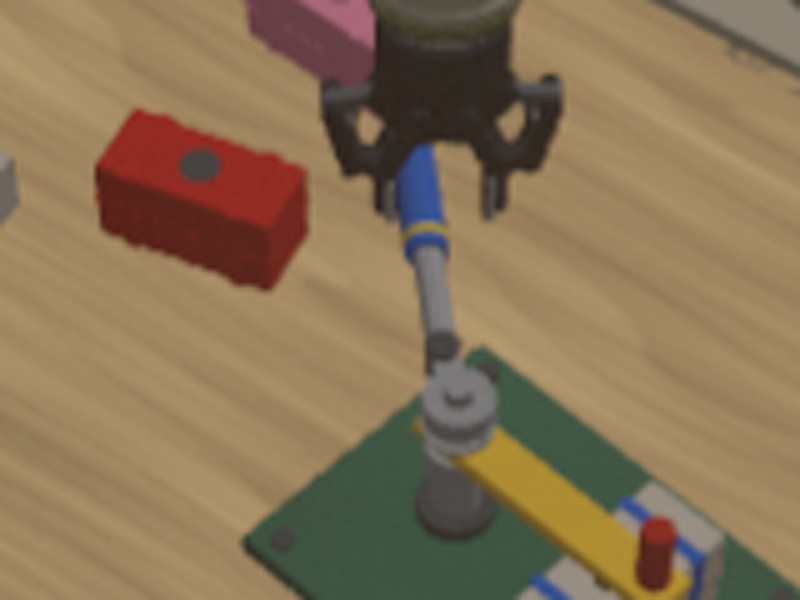

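The picture shows the handle kinked at the joint (441,345), roughly 0.16 rad, in line with the reaction force and the distance travelled. Backing off along the arc to let the joint straighten, then lifting.

>>> move_arm:
  plan: [0,0,-0.035,0,0.005,0,0.05,0,0,-0.07,0,0.01,0,0.05,0,0,-0.1,0.001,0.015,0,0.05,0,0,-0.135,0.001,0.02,0,0.05,0,0,-0.17,0.002,0.025,0,0.05,0,0,-0.19,0.002,0.028,0,0.055,0,0,-0.19,0.002,0.028,0,0.055]

```text
clock: 26.62
position: [0.4366, -0.0763, 0.2736]
ee_rot: [0.907, 0.421, -0.0, -0.0]
ft_force: [0.4, -0.1, -0.2]
grip_width: 0.645
grasp_force: 0.0
```

>>> move_arm:
  plan: [0,0,0,0,0,-0.03,0.055,0,0,0,0,0,-0.07,0.055,0,0,0,0,0,-0.1,0.02,0,0,0,0,0,-0.1,0]

```text
clock: 27.12
position: [0.437, -0.0762, 0.3757]
ee_rot: [0.907, 0.421, 0.002, 0.0]
ft_force: [-0.3, -0.2, 0.4]
grip_width: 0.227
grasp_force: 0.0
```

```bash
python3 - <<'E'
from h import *
go([.488,.386,.2],-.70,True)
S=np.array([.5332,.0406])
for n in ["scene","top"]:
    c=manip.camera(n)
    for l in ["wrench_grip","strap_knob","ready_top"]:
        for d in manip.tip_of(c,l)[:1]:
            q=w(c,d["position"]); print(l,d["conf"],q,np.degrees(np.arctan2(q[1]-.0406,q[0]-.5332)))
E
```

```text
at [ 0.437  -0.0762  0.2207] row [0.0023, -0.0033, -0.002, 0.3858, -0.2596, 0.0213]
wrench_grip 0.57 [ 0.43556183 -0.07469993  0.11819427] -130.25855941784621
strap_knob 0.61 [0.553323   0.18222118 0.12811734] 81.91295826539616
ready_top 0.49 [0.48669478 0.38141577 0.07378966] 97.77017447439644
wrench_grip 0.56 [0.7607568  0.26508988 0.00341701] 44.611282148274185
ready_top 0.47 [0.53415423 0.03957224 0.11436455] -47.12484440078186
```

Wrench rests at about -130° world, so the nut is tight and the joint straight. On to the button.

>>> move_arm:
  plan: [0,0,0,0.05,-0.034,0,0,0,0,0,0.1,-0.067,0,0,0,0,0,0.15,-0.1,0,0,0,0,0,0.2,-0.134,0,0,0,0,0,0.25,-0.168,0,0,0,0,0,0.3,-0.2,0,0,0,0,0,0.35,-0.235,0,0,0,0,0,0.386,-0.26,0.02,0,0,0,0,0.386,-0.26,0.06,0,0,0,0,0.386,-0.26,0.1,0,0,0,0,0.386,-0.26,0.1,0,0,0,0,0.386,-0.26,0.1,0]

```text
clock: 29.02
position: [0.4878, 0.3867, 0.2752]
ee_rot: [0.907, 0.421, 0.001, -0.0]
ft_force: [0.1, -0.4, -0.3]
grip_width: 0.001
grasp_force: 0.0
```

```bash
python3 - <<'E'
from h import *
go([.488,.386,.073+.018],-.70,True); print(manip.get_obs()["grip_width"])
c=manip.camera("scene"); cv2.imwrite("pics/c10.png",cv2.resize(c["color"][255:375,380:540],(800,600),interpolation=cv2.INTER_CUBIC)[:,:,::-1])
E
```

```text
at [0.4878 0.3867 0.1202] row [0.0002, -0.0015, -0.0023, -0.0004, 0.0007, 0.0292]
0.0012878614813633094
```

View pics/c10.png

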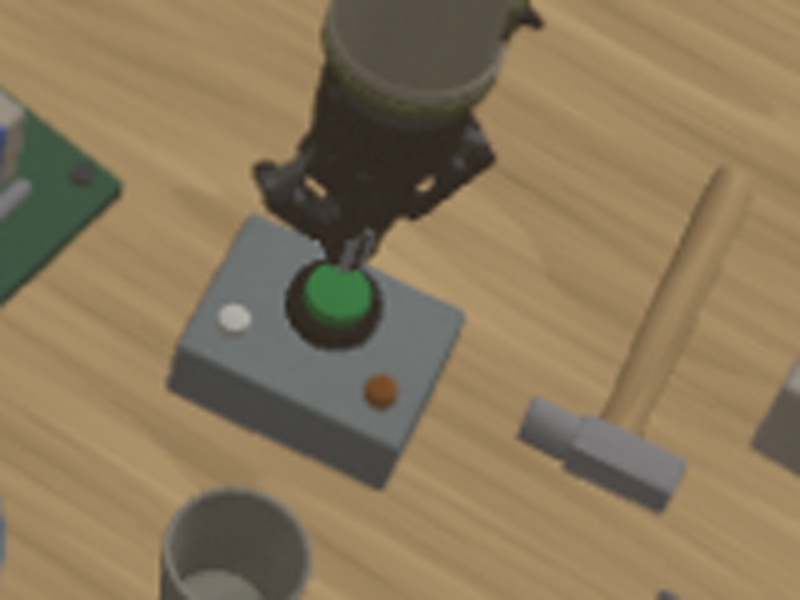

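The closed fingertips hang just above the green cap (338,293) and centred on it. Pressing in small steps.

>>> move_arm:
  plan: [0,0,0,0,0,0.015,0,0,0,0,0,0,0.024,0,0,0,0,0,0,0.028,0,0,0,0,0,0,0.031,0,0,0,0,0,0,0.033,0,0,0,0,0,0,0.033,0]

```text
clock: 29.82
position: [0.4873, 0.3865, 0.2409]
ee_rot: [0.907, 0.421, -0.0, -0.0]
ft_force: [-1.5, -1.8, 2.4]
grip_width: -0.0
grasp_force: 1.6
```

>>> move_arm:
  plan: [0,0,0,0,0,0.001,0,0,0,0,0,0,0.002,0,0,0,0,0,0,0.002,0]

```text
clock: 30.2
position: [0.4874, 0.3866, 0.2395]
ee_rot: [0.907, 0.421, 0.0, -0.0]
ft_force: [-3.3, -3.7, 8.7]
grip_width: 0.002
grasp_force: 4.6
```

>>> move_arm:
  plan: [0,0,0,0,0,0.001,0,0,0,0,0,0,0.002,0,0,0,0,0,0,0.002,0]

```text
clock: 30.58
position: [0.4874, 0.3865, 0.2392]
ee_rot: [0.907, 0.421, 0.0, -0.0]
ft_force: [-9.0, -6.8, 24.5]
grip_width: -0.002
grasp_force: 12.2
```

Bottomed out (24 N). Retreating.

>>> move_arm:
  plan: [0,0,0,0,0,-0.01,0,0,0,0,0,0,-0.05,0,0,0,0,0,0,-0.1,0,0,0,0,0,0,-0.13,0,0,0,0,0,0,-0.13,0,0,0,0,0,0,-0.13,0,0,0,0,0,0,-0.13,0]

```text
clock: 31.45
position: [0.487, 0.3865, 0.3653]
ee_rot: [0.907, 0.421, -0.001, 0.0]
ft_force: [-0.4, -0.5, -0.1]
grip_width: 0.001
grasp_force: 0.0
```

```bash
python3 - <<'E'
from h import *
for n in ["scene"]:
    c=manip.camera(n)
    for l in ["wrench_grip","strap_knob","mould_center"]:
        for d in manip.tip_of(c,l)[:5]:
            q=w(c,d["position"]); print(l,round(d["conf"],2),q.round(4),np.degrees(np.arctan2(q[1]-.0406,q[0]-.5332)).round(1))
print(manip.hand_in())
E
```

```text
wrench_grip 0.74 [ 0.4362 -0.0783  0.1169] -129.2
strap_knob 0.86 [0.5551 0.1814 0.1279] 81.2
strap_knob 0.72 [0.5451 0.1578 0.0006] 84.2
mould_center 0.78 [ 0.2781 -0.2355  0.0364] -132.7
mould_center 0.75 [0.5446 0.1588 0.0503] 84.5
mould_center 0.72 [ 0.4444 -0.2166  0.0342] -109.0
mould_center 0.62 [ 0.5975 -0.5295  0.0357] -83.6
mould_center 0.58 [ 0.2462 -0.4191  0.0299] -122.0
the job is handed in; nothing more can be done
None
```

I loaded the mould, swung the strap over it, tightened the nut until the wrench gave (about 0.16 rad, estimated), let the wrench go, pressed the button fully down and handed the job in at 31.5 s; no verdict was returned.

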